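# Set the grind on the spice mill and lock it

### The arm

A 6-joint arm with a two-finger parallel gripper is mounted at the origin on the work surface. World frame = base frame: x ahead of the robot, y to its left, z up, the work surface at z = 0. Lengths are in m, angles in rad, forces in N, time in s.
With the tool pointing down it reaches from about 0.275 to 1 m from the base axis. Payload 8.4 kg.
Tool frame: the origin (TCP) lies at the centre of the arm's flange, where the gripper is bolted on; the fingertips stand 173 mm ahead of it and the grasp point (between the pads) lies 155 mm ahead of it; z points along the fingers, y is the line along which they close (so a half turn about z gives the same grasp; the last joint's range is limited). The gripper opens to 85 mm and grips with 20 to 120 N. Pads are 22 mm wide; open, the fingers measure 114 mm over their backs; the gripper's body (76 mm by 85 mm) begins 54 mm behind the grasp point. The pads swing forward as they close: fully open they stand 13 mm farther back than shut.
Start: joints at [-1.189, 0.353, 1.633, -0, 1.155, -0.002], TCP at [0.234, -0.58, 0.405] pointing down, gripper open.
Joint ranges: [-2.63, 2.63], [-0.92, 2.1], [0.06, 2.66], [-1.3, 4.44], [0, 2.69], [-3.02, 3.02]. Speed limits (rad/s): [2.22, 2.22, 2.79, 3.14, 3.14, 3.14].

### API

Orientations are given as a unit quaternion [x, y, z, w].
In Python, from rig import get_state, snapshot, camera_model, sign_off gives the robot as it stands.
- The arm moves only by the tool jog_arm, never from a script. Its argument "commands" is a list of rows, each a list of 2 entries, a list of its own where there are three numbers: the shift along the tool's x, y, z in cm, then the turn about the tool's z in degrees. A call has 1 to 12 rows; each row shifts and turns the commanded pose from where the row before left it, along the tool's axes as they then stand; what a row does not reach is not made up. A row lasts 1/12 s, in which the tool goes at most 41.7 mm and 7.16 degrees, less where a joint would pass 70% of its speed; a pose out of reach is approached as far as the arm can. A call with a gripper value outside its range is refused whole. "fingers" is the opening, from 0 (shut) to 1 (fully open), set as the call begins (left out, the last holds). The fingers move at their own pace and stop on an object; "grip_force" is the grip in N (left out, the last holds). Time passes only in rows, so rows that do not move let the fingers close. It gives the time, the measured TCP pose, the force, the opening and the grip force at its end, in the units of the state.
- get_state(): the state, without advancing time (a new reading comes with each control period).
- snapshot(name): name is "scene" or "top" or "wrist"; returns (picture, depth): 420x560x3 uint8, red, green, blue; 420x560 float32, m along the optical axis (not along the pixel's ray), 0 where there is no reading.
- camera_model(name): a dict with "intrinsics" (3x3 intrinsics, pixels), "world_to_cam" (4x4, takes a point from world to camera coordinates). Camera axes: x right, y down, z forward; pixel columns grow to the right and rows downward; lengths in m; the calibration is good to about 2 mm. A picture is of the moment at which its call begins: read the wrist's pose just before it. camera_model takes no time and is no camera call; for the wrist camera it gives the pose at the moment of the call.
- sign_off(): hands the job in; it is judged then, once.
The state is a dict: "time_s": time; "q": joint angles; "qd": joint speeds; "joint_torque": joint torques, N m; "eef_pos": TCP position; "eef_rot": TCP orientation; "ft_force": force on the tool from outside, world axes, zero at the start; "wrist_torque": the same for the moment, N m; "finger_gap": opening from 0.0 (shut) to 1.0 (fully open); "finger_force": force on a finger pad.
Only numpy, scipy, OpenCV 4.12 (cv2) and the standard library are available. Lean on these libraries where they do the work, as an engineer would, in place of code of your own. Each camera call takes 0.05 s, during which the arm holds its last target. There are 200 camera calls.

### The job

Turn the black grind knob on top of the white spice mill clockwise until its pointer stands at the long mark on the dial plate. Then turn the knurled steel lock ring under the knob clockwise until it bites and about 10 degrees farther, so that it is tight but not over-strained, and let go with the pointer still at the mark. Leave the cup, jar, bowl and brush where they are.

Things in the scene. Friction and masses are not known exactly. Their poses are not given: they have to be found in the camera images.
- mill: White countertop spice mill fixed to the counter, 148 mm across the foot, 122 mm high to the dark dial plate (122 mm across) on its top. Origin: centre of its underside; z up, along the common axis of knob and ring. Outlet spout on its -x side (to 86 mm from the axis, z below 95 mm), feed chute on its +x side (to 120 mm, below the plate).
- mark (a point): Middle of the long white mark on the dial plate, 47 mm from the axis in the mill's -x direction, z 122 mm. The mark is radial, 24 mm long, 4.5 mm wide; the other scale marks, every 30 degrees, are only 8 mm long.
- knob (a joint): Angle of the knob (rad), growing clockwise seen from above; 0 = pointer at the long mark. Starts between -1.45 and -0.5. It can go 0.9 past the mark; turning takes about 0.12 N m and it stays where it is left. At the mark means within 0.12 rad.
- knob_grip (a point): On the knob's axis, 170 mm above the counter, the height for gripping. Black knob: a round skirt 46 mm across (z 148 to 154 mm) with a small nose, and on it a straight finger bar 36 mm long, 12 mm thick, up to z 174 mm, centred on the axis. x axis along the bar, pointer at its -x end; y across the bar (the way to grip).
- pointer (a point): Tip of the knob's nose, 26 mm from the axis, at z 151 mm. The nose and that end of the bar's top carry a white line.
- ring (a joint): Angle of the lock ring (rad), growing clockwise seen from above (tightening). Starts between 0 and 0.5. Runs freely (0.06 N m) until it bites, at an angle between 0.85 and 1.55 that differs every time and cannot be seen; there it takes about 0.5 N m at once and some 0.16 N m more for each further 0.1 rad.
- ring_grip (a point): On the axis, z 141 mm, 17 mm above the ring's underside. Lock ring: knurled round steel disc 64 mm across, z 124 to 146 mm, under the knob, 2 mm above the dial plate, concentric; grip it across its diameter from above in any direction, fingers outside the knob (at most 26 mm from the axis). With the tips at z 134 mm the gripper body clears the knob.
- clamp (a joint): Travel (m) of the clamp shoe hidden in the mill, driven by the lock ring: 0 until the ring bites, then about 2.6 mm for each 0.1 rad (6 degrees) of ring. Over 0.0025 = tight, over 0.0075 = over-strained (about 17 degrees past the bite, near 1 N m). It stays where it was driven, even if the ring is turned back.
- cup: Steel cup for the ground spice, 68 mm across, 60 mm high, standing beside the mill; origin at the centre of its underside. Leave it.
- jar: Amber jar with a white cap, 60 mm across, 85 mm high; origin at the centre of its underside. Leave it.
- bowl: White bowl 100 mm across, 42 mm high; origin at the centre of its underside. Leave it.
- brush: Small wooden cleaning brush lying flat; origin under its middle. Leave it.
Not all that is in view belongs to the job. Of the things that look like the mill, the middle-sized one is meant.

How it is judged:
On the way, in this order (a step that is already met when the one before it is completed fails the run):
1. the pointer stands at the long mark while the lock ring is still loose (value of joint knob between -0.12 and 0.12 rad and value of joint clamp below 0.001 m), for 0.3 s.
2. the lock ring is tight, with the pointer still at the mark (value of joint knob between -0.12 and 0.12 rad and value of joint clamp above 0.0025 m), for 0.2 s.
At the end, for the whole second after the job is handed in: The knob's pointer stands at the long mark within 0.12 rad (7 degrees) and at rest, and the lock ring has driven the clamp between 2.5 and 7.5 mm (about 6 to 17 degrees past the bite) (all of step 2 and value of joint clamp below 0.0075 m and velocity of joint knob between -0.1 and 0.1 rad/s); the robot touches nothing.
It fails at once if the lock ring is over-strained: the clamp driven more than 7.5 mm (value of joint clamp above 0.0075 m).
It fails at once if the cup is moved more than 30 mm (distance of cup from where it was at the start of the episode above 0.03 m).
It fails at once if the jar is moved more than 30 mm (distance of jar from where it was at the start of the episode above 0.03 m).
It fails at once if the bowl is moved more than 30 mm (distance of bowl from where it was at the start of the episode above 0.03 m).
It fails at once if the brush is moved more than 30 mm (distance of brush from where it was at the start of the episode above 0.03 m).
It also fails if it takes over 72 s, if anything falls off the work surface, if the arm or the gripper's body presses on something with over 40 N, if the wrist force passes 120 N, or if a joint passes its speed limit or range.

## Working session

There is one attempt and no reset: what is moved stays moved. The work goes in short steps, Python scripts to look and compute and a tool call to move; the robot and the scene stay as the last step left them, time stands still between calls to the robot, and variables do not carry over. Pictures are saved under pics/ and viewed, at most 10 in all, crops included, and the job is handed in when it is done.

Besides the shell and the picture viewer there is one more tool, called after ">>>" as name([rows], argument=value, ...), one row to a line, values as JSON. jog_arm: Moves the arm, as the interface text tells. Its arguments: {"type":"object","properties":{"commands":{"type":"array","items":{"type":"array"}},"fingers":{"type":"number"},"grip_force":{"type":"number"}},"required":["commands"]}

```bash
ls; mkdir -p pics; cat > h.py <<'E'
import numpy as np, cv2
from rig import get_state, snapshot, camera_model, sign_off
def snap(n,save=None):
    cm=camera_model(n); im,d=snapshot(n)
    if save: cv2.imwrite('pics/'+save,im[:,:,::-1])
    return im,d,cm
def cloud(d,cm):
    K=np.array(cm['intrinsics']);T=np.linalg.inv(np.array(cm['world_to_cam']))
    v,u=np.mgrid[:d.shape[0],:d.shape[1]]
    P=np.stack([(u-K[0,2])/K[0,0]*d,(v-K[1,2])/K[1,1]*d,d],-1)
    return P@T[:3,:3].T+T[:3,3]
E
python3 - <<'E'
from h import *
a,d,c=snap('top'); b,d2,c2=snap('scene')
np.savez('s0.npz',a=a,d=d,b=b,d2=d2)
cv2.imwrite('pics/top0.png',a[:,:,::-1]); cv2.imwrite('pics/scene0.png',b[:,:,::-1])
s=get_state(); print({k:np.round(v,3).tolist() for k,v in s.items()})
E
```

```text
pics
{'time_s': 0.1, 'q': [-1.189, 0.354, 1.634, 0.0, 1.155, -0.002], 'qd': [-0.001, -0.001, -0.002, 0.002, 0.001, 0.0], 'joint_torque': [0.0, -60.636, -34.282, -0.0, 0.004, -0.0], 'eef_pos': [0.234, -0.579, 0.404], 'eef_rot': [0.982, 0.191, -0.0, -0.001], 'ft_force': [-0.795, -0.797, 0.478], 'wrist_torque': [0.015, -0.031, -0.004], 'finger_force': 0.0, 'finger_gap': 0.999}
```

View pics/top0.png

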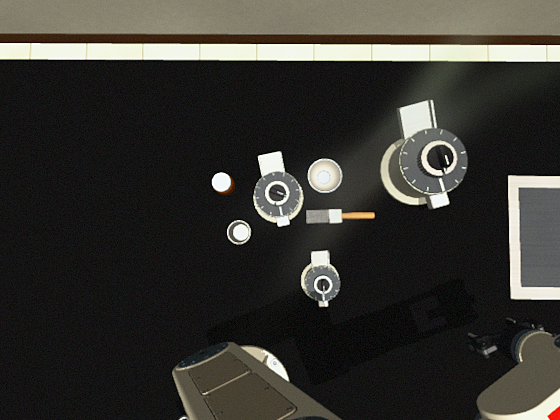

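View pics/scene0.png

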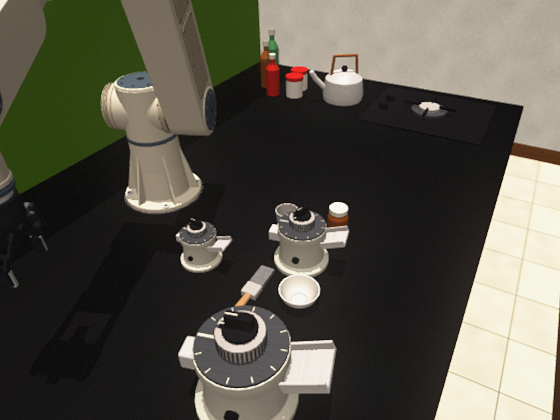

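The mill candidates in the top view are large (433,160), middle (278,195) and small (321,283). By the description it is the middle one. The jar is at (222,182), cup (239,232), bowl (324,175) and brush (340,216). I'll check the middle mill's size and look at it in a crop.

```bash
python3 - <<'E'
from h import *
z=np.load('s0.npz'); cm=camera_model('top'); P=cloud(z['d'],cm)
for n,(u,v) in dict(big=(433,160),mid=(278,195),small=(321,283)).items():
    w=P[v-40:v+40,u-40:u+40].reshape(-1,3)
    print(n,P[v,u].round(3),'zmax',np.percentile(w[:,2],99.5).round(3))
W=P[150:240,235:310].reshape(-1,3); 
px=np.argwhere(np.ones((90,75)))+[150,235]
for lo,hi in [(.116,.128),(.14,.1475),(.165,.18)]:
    m=(W[:,2]>lo)&(W[:,2]<hi); q=W[m]
    print(lo,m.sum(),q.mean(0).round(4),(q.max(0)-q.min(0)).round(3))
    c,r=cv2.minEnclosingCircle(q[:,:2].astype(np.float32)); print('circ',np.round(c,4),r)
    if lo>.16: print(cv2.minAreaRect(q[:,:2].astype(np.float32)))
print(np.array(cm['world_to_cam']).round(3))
c=cv2.resize(z['a'][150:240,225:325,::-1],None,fx=6,fy=6,interpolation=cv2.INTER_CUBIC); cv2.imwrite('pics/crop1.png',c)
E
```

```text
big [ 0.633 -0.467  0.213] zmax 0.246
mid [ 0.548 -0.086  0.153] zmax 0.177
small [ 0.32  -0.201  0.133] zmax 0.134
0.116 1185 [ 0.5552 -0.0816  0.1223] [0.174 0.122 0.012]
circ [ 0.581  -0.0725] 0.08922962099313736
0.14 159 [ 0.5583 -0.0805  0.1452] [0.064 0.063 0.006]
circ [ 0.5565 -0.0815] 0.03287842497229576
0.165 69 [ 0.5556 -0.0818  0.1742] [0.02  0.034 0.014]
circ [ 0.5563 -0.0817] 0.0180502999573946
((0.5559844970703125, -0.0815245658159256), (0.035680606961250305, 0.01177221816033125), 69.78166961669922)
[[ 0.014 -1.    -0.019 -0.093]
 [-0.998 -0.013 -0.063  0.52 ]
 [ 0.063  0.02  -0.998  1.183]
 [ 0.     0.     0.     1.   ]]
```

View pics/crop1.png

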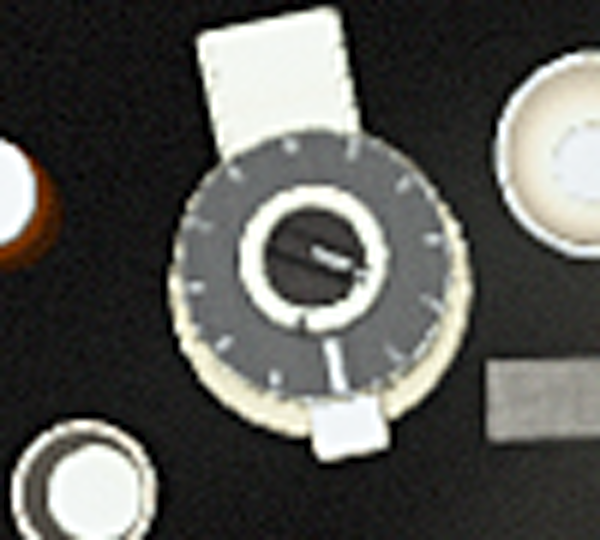

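The crop shows the middle mill, with its axis at about (315,258), the long mark at (335,365) and the pointer line towards (350,265). The measured sizes fit: ring 64 mm, bar 36x12 mm, top at 174 mm. The axis is at (0.556, -0.082). I'll move above it.

>>> jog_arm([
  [[2,-1.4,-0.5],0],
  [[2,-1.4,-0.5],0],
  [[2,-1.4,-0.5],0],
  [[2,-1.4,-0.5],0],
  [[2,-1.4,-0.5],0],
  [[2,-1.4,-0.5],0],
  [[2,-1.4,-0.5],0],
  [[2,-1.4,0],0],
  [[2,-1.4,0],0],
  [[2,-1.4,0],0],
  [[2,-1.4,0],0],
  [[2,-1.4,0],0],
], fingers=1)

```text
time_s: 1.1
eef_pos: [0.394, -0.3327, 0.4394]
eef_rot: [0.982, 0.191, -0.0, -0.0]
ft_force: [0.3, -0.0, 0.8]
finger_gap: 0.998
finger_force: 0.0
```

>>> jog_arm([
  [[2,-1.4,0],0],
  [[2,-1.4,0],0],
  [[2,-1.4,0],0],
  [[2,-1.4,0],0],
  [[2,-1.4,0],0],
  [[2,-1.4,0],0],
  [[2,-1.4,0],0],
  [[2,-1.4,0],0],
  [[2,-1.4,0],0],
  [[2,-1.4,0],0],
  [[2,-1.4,0],0],
  [[2,-1.4,0],0],
])

```text
time_s: 2.1
eef_pos: [0.5537, -0.0871, 0.4394]
eef_rot: [0.982, 0.191, -0.0, -0.0]
ft_force: [0.2, -0.3, -0.1]
finger_gap: 0.999
finger_force: 0.0
```

>>> jog_arm([
  [[0,0,0],-6],
  [[0,0,0],-6],
  [[0,0,0],-6],
  [[0,0,0],-6],
  [[0,0,0],-6],
  [[0,0,0],-6],
  [[0,0,0],-6],
  [[0,0,0],-6],
  [[0,0,0],0],
  [[0,0,0],0],
], fingers=0.45)

```text
time_s: 2.93
eef_pos: [0.5532, -0.0882, 0.4394]
eef_rot: [0.82, 0.572, -0.0, -0.0]
ft_force: [0.8, 0.7, 0.2]
finger_gap: 0.45
finger_force: 0.0
```

```bash
cat >> h.py <<'E'
from scipy.spatial.transform import Rotation as R
def st():
    s=get_state(); M=R.from_quat(s['eef_rot']).as_matrix()
    print('t',round(s['time_s'],2),'p',np.round(s['eef_pos'],4),'yaw x,y',[round(float(np.degrees(np.arctan2(M[1,i],M[0,i]))),2) for i in (0,1)],'zax',M[:,2].round(3),'q6',np.round(s['q'][5],2),'gap',round(s['finger_gap'],3),'ff',np.round(s['finger_force'],1),'F',np.round(s['ft_force'],1),'T',np.round(s['wrist_torque'],3)); return s,M
def to_tool(tgt):
    s,M=st(); print('tool shift cm',(M.T@(np.array(tgt)-s['eef_pos'])*100).round(2))
E
python3 - <<'E'
from h import *
to_tool([.5562,-.0816,.44])
im,d,cm=snap('wrist','w1.png'); np.savez('w1.npz',im=im,d=d,K=cm['intrinsics'],T=cm['world_to_cam'])
E
```

```text
t 2.93 p [ 0.5532 -0.0882  0.4394] yaw x,y [69.81, -20.19] zax [-0.001  0.    -1.   ] q6 0.19 gap 0.45 ff 0.0 F [0.8 0.7 0.2] T [-0.002 -0.006  0.035]
tool shift cm [ 0.72  0.05 -0.06]
```

View pics/w1.png

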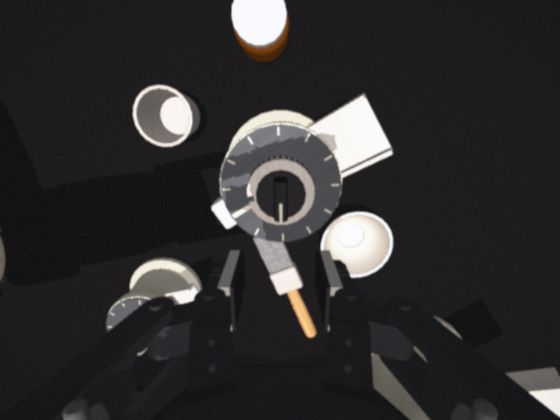

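The wrist view shows the knob bar upright at (281,200) with its pointer line towards the bottom, and the dial around it. The long mark is near (237,208), mostly in shade, beside the spout at (225,213). The fingertips are at (235,255) and (325,255).

```bash
cat > meas.py <<'E'
from h import *
def meas(im,d,cm,C=(.5562,-.0816)):
    P=cloud(d,cm); Q=P.reshape(-1,3); C=np.array(C); rr=np.hypot(*(Q[:,:2]-C).T)
    b=Q[(Q[:,2]>.168)&(Q[:,2]<.182)&(rr<.024)]
    rect=cv2.minAreaRect((b[:,:2]*1000).astype(np.float32)); print('bar',np.round(rect[0],1),np.round(rect[1],1),round(rect[2],2),'z',np.median(b[:,2]).round(4))
    e=b[:,:2]-b[:,:2].mean(0); w,V=np.linalg.eigh(e.T@e); print('bar PCA deg',np.degrees(np.arctan2(V[1,1],V[0,1])).round(2))
    g=Q[(Q[:,2]>.141)&(Q[:,2]<.148)&(rr<.036)]; c,r=cv2.minEnclosingCircle((g[:,:2]*1000).astype(np.float32)); print('ring c',np.round(c,1),round(r,1))
    # brightness on rays through known plane z=.122 (deproject pixels geometrically)
    K=np.array(cm['intrinsics']);T=np.array(cm['world_to_cam'])
    def prof(c0,rs,z,a0,a1):
        A=np.arange(a0,a1,.5); out=[]
        for a in A:
            p=np.array([[c0[0]+r*np.cos(np.radians(a)),c0[1]+r*np.sin(np.radians(a)),z,1] for r in rs])@T.T
            u=K[0,0]*p[:,0]/p[:,2]+K[0,2]; v=K[1,1]*p[:,1]/p[:,2]+K[1,2]
            out.append(cv2.remap(im.astype(np.float32).mean(2),u.astype(np.float32)[None],v.astype(np.float32)[None],1).mean())
        return A,np.array(out)
    for n,rs,z,a0,a1 in [('mark',np.arange(.040,.049,.001),.122,-210,-140),('pointer',np.arange(.010,.017,.001),.174,-200,-80)]:
        A,o=prof(C,rs,z,a0,a1); w=np.clip(o-np.percentile(o,70),0,None); k=o.argmax(); s=slice(max(k-12,0),k+13)
        w=np.clip(o[s]-.5*(o[k]+np.median(o)),0,None); print(n,'deg',(A[s]@w/w.sum()).round(2),'peak',o[k].round(),'med',np.median(o).round())
    return P
E
python3 - <<'E'
from meas import *
z=np.load('w1.npz'); cm=dict(intrinsics=z['K'],world_to_cam=z['T'])
print('wrist'); P=meas(z['im'],z['d'],cm)
t=P[245:290,225:340].reshape(-1,3); t=t[t[:,2]>.2]; print('finger tip min z',np.percentile(t[:,2],[0,1,5,20]).round(3) if len(t) else None)
m=P[:,:,2]>.2; ys,xs=np.where(m); print('top finger row',ys.min(), P[ys.min(),xs[ys.argmin()]])
z=np.load('s0.npz'); print('top'); meas(z['a'],z['d'],camera_model('top'))
E
```

```text
wrist
bar [556.1 -81.3] [35.3 11.2] 69.93 z 0.1743
bar PCA deg 70.02
ring c [555.7 -81.9] 32.8
mark deg -166.27 peak 214.0 med 116.0
pointer deg -110.85 peak 181.0 med 49.0
finger tip min z [0.267 0.269 0.272 0.278]
top finger row 0 [ 0.58050856 -0.01267218  0.4091407 ]
top
bar [556.  -81.5] [35.7 11.8] 69.74 z 0.1746
bar PCA deg 69.93
ring c [556.5 -81.5] 32.8
mark deg -166.81 peak 246.0 med 111.0
pointer deg -111.29 peak 197.0 med 67.0
```

Both views agree: bar at -110°, mark at -166.5°. The turn is about 56.5° clockwise. The fingertips are where the spec says they should be. Next I centre, go down and grip the bar.

>>> jog_arm([
  [[0.7,0.05,0],0],
  [[0,0,1.4],0],
  [[0,0,1.4],0],
  [[0,0,1.4],0],
  [[0,0,1.4],0],
  [[0,0,1.4],0],
  [[0,0,1.4],0],
  [[0,0,1],0],
  [[0,0,1],0],
  [[0,0,0],0],
  [[0,0,0],0],
])

```text
time_s: 3.9
eef_pos: [0.5562, -0.0817, 0.3354]
eef_rot: [0.819, 0.573, -0.0, -0.0]
ft_force: [0.4, 0.2, 0.7]
finger_gap: 0.455
finger_force: 0.0
```

```bash
python3 -c "
from h import *
to_tool([.5561,-.0816,.335])"
```

```text
t 3.9 p [ 0.5562 -0.0817  0.3354] yaw x,y [69.97, -20.03] zax [-0.001  0.    -1.   ] q6 0.2 gap 0.455 ff 0.0 F [0.4 0.2 0.7] T [-0.046  0.005  0.016]
tool shift cm [ 0.01 -0.01  0.04]
```

>>> jog_arm([
  [[0,0,0],0],
  [[0,0,0],0],
  [[0,0,0],0],
  [[0,0,0],0],
  [[0,0,0],0],
  [[0,0,0],0],
  [[0,0,0],0],
  [[0,0,0],0],
], fingers=0, grip_force=40)

```text
time_s: 4.57
eef_pos: [0.5562, -0.0818, 0.3366]
eef_rot: [0.819, 0.573, 0.0, 0.0]
ft_force: [-2.7, 0.4, 6.5]
finger_gap: 0.124
finger_force: 40.7
```

>>> jog_arm([
  [[0,0,0],5],
  [[0,0,0],5],
  [[0,0,0],5],
  [[0,0,0],5],
  [[0,0,0],5],
  [[0,0,0],5],
  [[0,0,0],5],
  [[0,0,0],5],
  [[0,0,0],5],
  [[0,0,0],5],
  [[0,0,0],0],
])

```text
time_s: 5.48
eef_pos: [0.5564, -0.082, 0.3367]
eef_rot: [0.985, 0.172, 0.001, 0.0]
ft_force: [-2.3, -1.7, 6.4]
finger_gap: 0.128
finger_force: 40.7
```

>>> jog_arm([
  [[0,0,0],3],
  [[0,0,0],2.5],
  [[0,0,0],1],
  [[0,0,0],0],
  [[0,0,0],0],
  [[0,0,0],0],
])

```text
time_s: 5.98
eef_pos: [0.5564, -0.0821, 0.3367]
eef_rot: [0.993, 0.119, 0.001, 0.0]
ft_force: [-2.2, -1.7, 6.3]
finger_gap: 0.128
finger_force: 40.7
```

```bash
python3 -c "
from h import *
st()"
```

```text
t 5.98 p [ 0.5564 -0.0821  0.3367] yaw x,y [13.63, -76.37] zax [ 0.001 -0.001 -1.   ] q6 1.18 gap 0.128 ff 40.7 F [-2.2 -1.7  6.3] T [-0.314  0.344 -0.025]
```

Now release, lift and check.

>>> jog_arm([
  [[0,0,0],0],
  [[0,0,0],0],
  [[0,0,0],0],
  [[0,0,0],0],
  [[0,0,0],0],
  [[0,0,-2],0],
  [[0,0,-2],0],
  [[0,0,-2],0],
  [[0,0,-2],0],
  [[0,0,-2],0],
  [[-1.5,0,0],0],
  [[0,0,0],0],
], fingers=0.5)

```text
time_s: 6.98
eef_pos: [0.5405, -0.0855, 0.4367]
eef_rot: [0.993, 0.118, 0.0, 0.0]
ft_force: [-0.3, 0.2, -1.2]
finger_gap: 0.501
finger_force: 0.0
```

```bash
python3 - <<'E'
from meas import *
st(); r=snap('wrist','w2.png'); meas(*r)
r=snap('top'); meas(*r)
E
```

```text
t 6.98 p [ 0.5405 -0.0855  0.4367] yaw x,y [13.5, -76.5] zax [ 0.001 -0.    -1.   ] q6 1.18 gap 0.501 ff 0.0 F [-0.3  0.2 -1.2] T [ 0.008  0.035 -0.024]
bar [556.7 -81.9] [35.1 11.8] 13.76 z 0.1742
bar PCA deg -166.5
ring c [556.2 -82.1] 32.6
mark deg -167.14 peak 195.0 med 108.0
pointer deg -164.25 peak 185.0 med 42.0
bar [0. 0.] [0. 0.] 0.0 z nan
bar PCA deg 90.0
ring c [0. 0.] 0.0
mark deg -167.09 peak 203.0 med 108.0
pointer deg -83.45 peak 218.0 med 189.0
  return _methods._mean(a, axis=axis, dtype=dtype,
  ret = ret.dtype.type(ret / rcount)
meas.py:6: RuntimeWarning: Mean of empty slice.
  e=b[:,:2]-b[:,:2].mean(0); w,V=np.linalg.eigh(e.T@e); print('bar PCA deg',np.degrees(np.arctan2(V[1,1],V[0,1])).round(2))
  ret = um.true_divide(
```

View pics/w2.png

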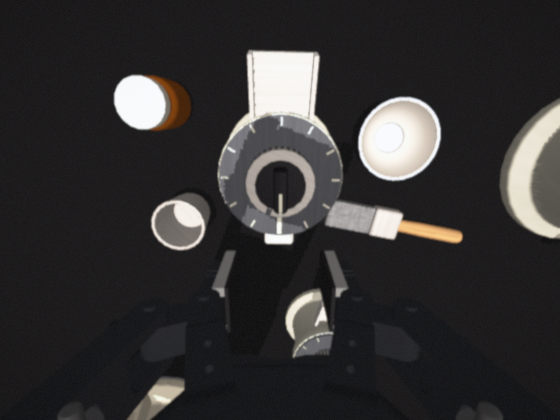

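The picture shows the pointer line (280,205) in line with the long mark (279,225); the measurements agree within about 1°. Next is the ring: I turn back to give room for the stroke, open fully and descend.

>>> jog_arm([
  [[1.6,0,0],0],
  [[0,0,0],-6],
  [[0,0,0],-6],
  [[0,0,0],-6],
  [[0,0,0],-6],
  [[0,0,0],-6],
  [[0,0,0],-6],
  [[0,0,0],-6],
  [[0,0,0],-6],
  [[0,0,0],-6],
  [[0,0,0],-6],
  [[0,0,0],-6],
], fingers=1)

```text
time_s: 8.08
eef_pos: [0.5575, -0.0815, 0.4345]
eef_rot: [0.767, 0.641, -0.0, -0.001]
ft_force: [-0.3, 0.1, -0.3]
finger_gap: 1.0
finger_force: 0.0
```

>>> jog_arm([
  [[0,0,1.5],0],
  [[0,0,1.5],0],
  [[0,0,1.5],0],
  [[0,0,1.5],0],
  [[0,0,1],0],
  [[0,0,0],0],
  [[0,0,0],0],
])

```text
time_s: 8.67
eef_pos: [0.5572, -0.0815, 0.3649]
eef_rot: [0.769, 0.639, -0.001, -0.001]
ft_force: [0.4, 1.0, -0.1]
finger_gap: 0.996
finger_force: 0.0
```

```bash
python3 -c "
from h import *
to_tool([.5563,-.0818,.306])"
```

```text
t 8.67 p [ 0.5572 -0.0815  0.3649] yaw x,y [79.49, -10.51] zax [-0.002  0.    -1.   ] q6 0.04 gap 0.996 ff 0.0 F [ 0.4  1.  -0.1] T [ 0.036 -0.017 -0.029]
tool shift cm [-0.05 -0.08  5.89]
```

>>> jog_arm([
  [[-0.05,-0.08,1],0],
  [[0,0,1],0],
  [[0,0,1],0],
  [[0,0,1],0],
  [[0,0,0.9],0],
  [[0,0,0.5],0],
  [[0,0,0.5],0],
  [[0,0,0],0],
  [[0,0,0],0],
])

```text
time_s: 9.42
eef_pos: [0.5563, -0.082, 0.3066]
eef_rot: [0.769, 0.639, -0.0, -0.0]
ft_force: [0.5, -0.7, 0.3]
finger_gap: 0.998
finger_force: 0.0
```

>>> jog_arm([
  [[0,0,0],0],
  [[0,0,0],0],
  [[0,0,0],0],
  [[0,0,0],0],
  [[0,0,0],0],
  [[0,0,0],0],
  [[0,0,0],0],
  [[0,0,0],0],
], fingers=0.5, grip_force=80)

```text
time_s: 10.08
eef_pos: [0.5561, -0.0819, 0.3083]
eef_rot: [0.769, 0.639, 0.0, -0.0]
ft_force: [-5.7, 0.7, 13.9]
finger_gap: 0.703
finger_force: 82.7
```

```bash
python3 -c "
from h import *
st()"
```

```text
t 10.08 p [ 0.5561 -0.0819  0.3083] yaw x,y [79.49, -10.51] zax [ 0.  0. -1.] q6 0.03 gap 0.703 ff 82.7 F [-5.7  0.7 13.9] T [0.211 1.308 0.03 ]
```

>>> jog_arm([
  [[0,0,0],3],
  [[0,0,0],3],
  [[0,0,0],3],
  [[0,0,0],3],
  [[0,0,0],3],
  [[0,0,0],0],
  [[0,0,0],0],
])

```text
time_s: 10.67
eef_pos: [0.5561, -0.0819, 0.3083]
eef_rot: [0.846, 0.533, 0.0, 0.0]
ft_force: [-5.5, 0.3, 14.1]
finger_gap: 0.705
finger_force: 82.9
```

```bash
python3 -c "
from h import *
st()"
```

```text
t 10.67 p [ 0.5561 -0.0819  0.3083] yaw x,y [64.46, -25.54] zax [ 0.  0. -1.] q6 0.3 gap 0.705 ff 82.9 F [-5.5  0.3 14.1] T [ 0.293  1.217 -0.05 ]
```

>>> jog_arm([
  [[0,0,0],2.5],
  [[0,0,0],2.5],
  [[0,0,0],0],
  [[0,0,0],0],
])

```text
time_s: 11.0
eef_pos: [0.5561, -0.0819, 0.3083]
eef_rot: [0.868, 0.496, 0.0, 0.0]
ft_force: [-4.4, 0.7, 14.3]
finger_gap: 0.703
finger_force: 82.9
```

```bash
python3 -c "
from h import *
st()"
```

```text
t 11.0 p [ 0.5561 -0.0819  0.3083] yaw x,y [59.46, -30.54] zax [ 0.  0. -1.] q6 0.38 gap 0.703 ff 82.9 F [-4.4  0.7 14.3] T [ 0.249  1.15  -0.052]
```

>>> jog_arm([
  [[0,0,0],2.5],
  [[0,0,0],2.5],
  [[0,0,0],0],
])

```text
time_s: 11.25
eef_pos: [0.5562, -0.0819, 0.3083]
eef_rot: [0.89, 0.457, 0.0, 0.0]
ft_force: [-5.9, 1.0, 13.2]
finger_gap: 0.704
finger_force: 82.9
```

```bash
python3 -c "
from h import *
st()"
```

```text
t 11.25 p [ 0.5562 -0.0819  0.3083] yaw x,y [54.33, -35.67] zax [ 0.  0. -1.] q6 0.47 gap 0.704 ff 82.9 F [-5.9  1.  13.2] T [ 0.302  1.177 -0.032]
```

>>> jog_arm([
  [[0,0,0],2.5],
  [[0,0,0],2.5],
  [[0,0,0],0],
])

```text
time_s: 11.5
eef_pos: [0.5562, -0.082, 0.3083]
eef_rot: [0.909, 0.417, 0.0, 0.0]
ft_force: [-5.5, 0.5, 12.9]
finger_gap: 0.702
finger_force: 82.9
```

```bash
python3 -c "
from h import *
st()"
```

```text
t 11.5 p [ 0.5562 -0.082   0.3083] yaw x,y [49.33, -40.67] zax [ 0.001 -0.    -1.   ] q6 0.56 gap 0.702 ff 82.9 F [-5.5  0.5 12.9] T [ 0.257  1.101 -0.086]
```

>>> jog_arm([
  [[0,0,0],2.5],
  [[0,0,0],2.5],
  [[0,0,0],0],
])

```text
time_s: 11.75
eef_pos: [0.5563, -0.082, 0.3083]
eef_rot: [0.926, 0.377, 0.0, 0.0]
ft_force: [-4.1, -0.9, 13.5]
finger_gap: 0.708
finger_force: 82.9
```

```bash
python3 -c "
from h import *
st()"
```

```text
t 11.75 p [ 0.5563 -0.082   0.3083] yaw x,y [44.33, -45.67] zax [ 0.001  0.    -1.   ] q6 0.65 gap 0.708 ff 82.9 F [-4.1 -0.9 13.5] T [ 0.307  1.096 -0.055]
```

>>> jog_arm([
  [[0,0,0],2.5],
  [[0,0,0],2.5],
  [[0,0,0],0],
])

```text
time_s: 12.0
eef_pos: [0.5562, -0.082, 0.3083]
eef_rot: [0.941, 0.337, 0.0, 0.0]
ft_force: [-6.3, -0.1, 13.0]
finger_gap: 0.705
finger_force: 83.0
```

```bash
python3 -c "
from h import *
st()"
```

```text
t 12.0 p [ 0.5562 -0.082   0.3083] yaw x,y [39.39, -50.61] zax [ 0. -0. -1.] q6 0.73 gap 0.705 ff 83.0 F [-6.3 -0.1 13. ] T [0.23  1.019 0.463]
```

It bites: Tz jumped to about 0.5 N m in the last 5°. Continue in small steps.

>>> jog_arm([
  [[0,0,0],1.5],
  [[0,0,0],1.5],
  [[0,0,0],0],
  [[0,0,0],0],
])

```text
time_s: 12.33
eef_pos: [0.5562, -0.082, 0.3083]
eef_rot: [0.95, 0.314, 0.0, 0.0]
ft_force: [-6.0, 0.3, 13.8]
finger_gap: 0.705
finger_force: 83.0
```

```bash
python3 -c "
from h import *
st()"
```

```text
t 12.33 p [ 0.5562 -0.082   0.3083] yaw x,y [36.55, -53.45] zax [ 0.001 -0.001 -1.   ] q6 0.78 gap 0.705 ff 83.0 F [-6.   0.3 13.8] T [0.154 0.896 0.588]
```

>>> jog_arm([
  [[0,0,0],1.5],
  [[0,0,0],1.5],
  [[0,0,0],0],
  [[0,0,0],0],
])

```text
time_s: 12.67
eef_pos: [0.5562, -0.082, 0.3083]
eef_rot: [0.957, 0.289, 0.0, 0.0]
ft_force: [-6.0, 0.3, 13.1]
finger_gap: 0.704
finger_force: 83.0
```

```bash
python3 -c "
from h import *
st()"
```

```text
t 12.67 p [ 0.5562 -0.082   0.3083] yaw x,y [33.56, -56.44] zax [ 0.    -0.001 -1.   ] q6 0.84 gap 0.704 ff 83.0 F [-6.   0.3 13.1] T [0.047 0.897 0.65 ]
```

>>> jog_arm([
  [[0,0,0],1.5],
  [[0,0,0],1.5],
  [[0,0,0],0.8],
  [[0,0,0],0],
  [[0,0,0],0],
  [[0,0,0],0],
])

```text
time_s: 13.17
eef_pos: [0.5562, -0.082, 0.3083]
eef_rot: [0.966, 0.257, 0.0, 0.0]
ft_force: [-4.2, -1.2, 12.8]
finger_gap: 0.7
finger_force: 83.9
```

```bash
python3 -c "
from h import *
st()"
```

```text
t 13.17 p [ 0.5562 -0.082   0.3083] yaw x,y [29.76, -60.24] zax [ 0. -0. -1.] q6 0.9 gap 0.7 ff 83.9 F [-4.2 -1.2 12.8] T [0.698 1.238 0.695]
```

The last rise was a little low, so there may have been slight slip. I'll grip harder and add 1.5°.

>>> jog_arm([
  [[0,0,0],0],
  [[0,0,0],0],
  [[0,0,0],0],
], grip_force=115)

```text
time_s: 13.42
eef_pos: [0.5562, -0.082, 0.3087]
eef_rot: [0.966, 0.257, 0.0, 0.0]
ft_force: [-5.9, -1.1, 17.1]
finger_gap: 0.689
finger_force: 119.3
```

```bash
python3 -c "
from h import *
st()"
```

```text
t 13.42 p [ 0.5562 -0.082   0.3087] yaw x,y [29.76, -60.24] zax [ 0. -0. -1.] q6 0.9 gap 0.689 ff 119.3 F [-5.9 -1.1 17.1] T [0.756 1.467 0.743]
```

>>> jog_arm([
  [[0,0,0],0.8],
  [[0,0,0],0.7],
  [[0,0,0],0],
  [[0,0,0],0],
  [[0,0,0],0],
])

```text
time_s: 13.83
eef_pos: [0.5562, -0.082, 0.3087]
eef_rot: [0.97, 0.244, 0.0, 0.0]
ft_force: [-6.1, -0.3, 17.2]
finger_gap: 0.687
finger_force: 119.3
```

```bash
python3 -c "
from h import *
st()"
```

```text
t 13.83 p [ 0.5562 -0.082   0.3087] yaw x,y [28.24, -61.76] zax [ 0.001 -0.    -1.   ] q6 0.93 gap 0.687 ff 119.3 F [-6.1 -0.3 17.2] T [0.766 1.501 0.59 ]
```

>>> jog_arm([
  [[0,0,0],0],
  [[0,0,0],0],
])

```text
time_s: 14.0
eef_pos: [0.5562, -0.082, 0.3087]
eef_rot: [0.97, 0.244, 0.0, 0.0]
ft_force: [-5.8, -0.3, 16.3]
finger_gap: 0.69
finger_force: 119.3
```

```bash
python3 - <<'E'
from h import *
st()
im,d,cm=snap('wrist','w3.png'); st()
from meas import meas
c=cv2.resize(im[150:290,200:360,::-1],None,fx=4,fy=4,interpolation=cv2.INTER_CUBIC); cv2.imwrite('pics/w3c.png',np.clip(c*1.8,0,255).astype(np.uint8))
try: meas(im,d,cm)
except Exception as e: print(e)
E
```

```text
t 14.0 p [ 0.5562 -0.082   0.3087] yaw x,y [28.24, -61.76] zax [ 0. -0. -1.] q6 0.93 gap 0.69 ff 119.3 F [-5.8 -0.3 16.3] T [0.833 1.458 0.606]
t 14.05 p [ 0.5562 -0.082   0.3087] yaw x,y [28.24, -61.76] zax [ 0. -0. -1.] q6 0.93 gap 0.691 ff 119.3 F [-6.4 -0.8 17.2] T [0.823 1.482 0.614]
bar [556.1 -81.8] [37.3 12.2] 13.86 z 0.1743
bar PCA deg -166.47
ring c [558.6 -80.2] 35.0
mark deg -195.62 peak 130.0 med 57.0
pointer deg -164.05 peak 163.0 med 88.0
```

View pics/w3.png

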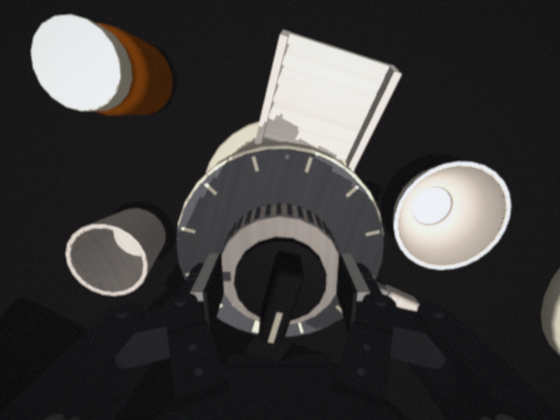

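The picture shows the fingers on the ring at (210,280) and (350,285), with the knob unmoved at -166.5°. Torque alone can't rule out slip, so I'll release, lift and measure how far the ring really turned.

>>> jog_arm([
  [[0,0,0],0],
  [[0,0,0],0],
  [[0,0,0],0],
  [[0,0,0],0],
  [[0,0,-1.5],0],
  [[0,0,-2],0],
  [[0,0,-2.5],0],
  [[0,0,-2.5],0],
  [[0,0,-2.5],0],
  [[0,0,-2],0],
  [[0,0,0],0],
  [[0,0,0],0],
], fingers=1)

```text
time_s: 15.05
eef_pos: [0.5565, -0.0819, 0.4377]
eef_rot: [0.97, 0.244, 0.001, 0.0]
ft_force: [0.5, -0.1, -1.1]
finger_gap: 0.997
finger_force: 0.0
```

```bash
python3 - <<'E'
from meas import *
st(); im,d,cm=snap('wrist','w4.png'); np.savez('w4.npz',im=im,d=d,K=cm['intrinsics'],T=cm['world_to_cam']); meas(im,d,cm)
def polar(im,cm,c=(.5562,-.0818)):
    K=np.array(cm['intrinsics']);T=np.array(cm['world_to_cam'])
    a=np.radians(np.arange(-180,180,.5)); r=np.arange(.020,.0345,.0003)
    A,Rr=np.meshgrid(a,r); p=np.stack([c[0]+Rr*np.cos(A),c[1]+Rr*np.sin(A),0*A+.146,0*A+1],-1)@T.T
    return cv2.remap(im,(K[0,0]*p[...,0]/p[...,2]+K[0,2]).astype(np.float32),(K[1,1]*p[...,1]/p[...,2]+K[1,2]).astype(np.float32),cv2.INTER_CUBIC)[:,:,::-1]
z=np.load('w1.npz'); s=np.load('s0.npz')
rows=[polar(s['a'],camera_model('top')),polar(z['im'],dict(intrinsics=z['K'],world_to_cam=z['T'])),polar(im,cm)]
for q in rows:
    o=q[15:36].astype(float).mean((0,2)); k=np.argsort(o)[:8]; print('darkest',(np.sort(k)*.5-180), o[k].round(), np.median(o).round())
cv2.imwrite('pics/pol.png',np.vstack([cv2.resize(q,(720,180)) for q in rows]))
E
```

```text
t 15.05 p [ 0.5565 -0.0819  0.4377] yaw x,y [28.19, -61.81] zax [ 0.002 -0.    -1.   ] q6 0.93 gap 0.997 ff 0.0 F [ 0.5 -0.1 -1.1] T [ 0.021  0.052 -0.001]
bar [556.2 -81.9] [35.9 12. ] 13.75 z 0.1743
bar PCA deg -166.03
ring c [556. -82.] 32.8
mark deg -167.13 peak 237.0 med 133.0
pointer deg -163.94 peak 182.0 med 58.0
darkest [170.5 171.  171.5 172.  172.5 173.  173.5 174. ] [136. 136. 138. 140. 142. 145. 149. 151.] 248.0
darkest [-118.5 -118.  -104.  -103.5 -103.  -102.5 -102.  -101.5] [70. 70. 71. 72. 73. 73. 73. 73.] 172.0
darkest [-153.5 -153.  -152.5 -152.  -151.5 -151.  -150.5 -150. ] [51. 52. 53. 54. 54. 55. 59. 59.] 169.0
```

View pics/pol.png

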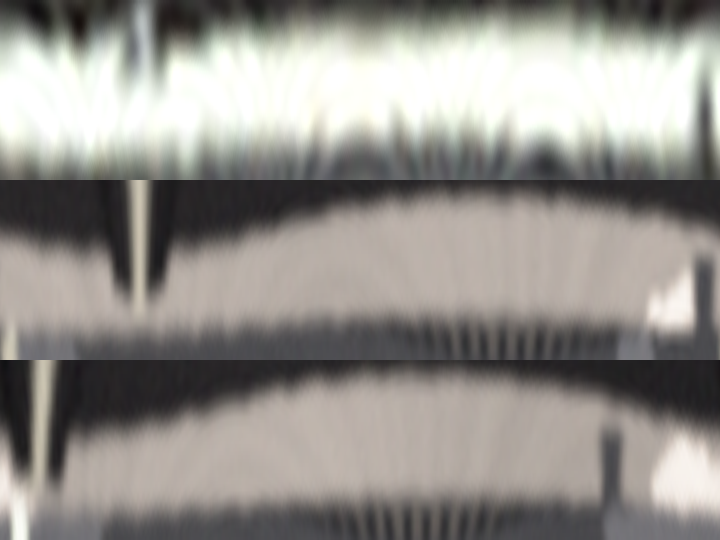

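A dark notch on the ring shows its angle: about 171.5° before and 125.5° after, so the ring turned 46° while the tool turned 51°. It slipped about 5°, leaving it roughly 6–7° past the bite, which is marginal. I'll measure this exactly and regrip with the notch in view and full force.

```bash
cat > notch.py <<'E'
from h import *
def notch(im,cm,lo,hi,c=(.5562,-.0818),rr=(.027,.0305)):
    K=np.array(cm['intrinsics']);T=np.array(cm['world_to_cam'])
    a=np.arange(lo,hi,.25); A,Rr=np.meshgrid(np.radians(a),np.arange(*rr,.0003))
    p=np.stack([c[0]+Rr*np.cos(A),c[1]+Rr*np.sin(A),0*A+.146,0*A+1],-1)@T.T
    q=cv2.remap(im,(K[0,0]*p[...,0]/p[...,2]+K[0,2]).astype(np.float32),(K[1,1]*p[...,1]/p[...,2]+K[1,2]).astype(np.float32),1)
    o=q.astype(float).mean((0,2)); w=np.clip(.5*(np.median(o)+o.min())-o,0,None); k=o.argmin(); w[np.abs(a-a[k])>7]=0
    return round(float(a@w/w.sum()),2),round(o.min()),round(float(np.median(o)))
E
python3 - <<'E'
from notch import *
for f,lo,hi in (('w1.npz',155,185),('w4.npz',105,145)):
    z=np.load(f); print(notch(z['im'],dict(intrinsics=z['K'],world_to_cam=z['T']),lo,hi))
z=np.load('s0.npz'); print(notch(z['a'],camera_model('top'),155,185))
to_tool([.5562,-.0819,.304])
E
```

```text
(172.05, 80, 174)
(125.47, 77, 164)
(172.31, 113, 233)
t 15.1 p [ 0.5561 -0.0819  0.4364] yaw x,y [28.19, -61.81] zax [ 0.  0. -1.] q6 0.93 gap 1.0 ff 0.0 F [ 0.3 -1.   0.5] T [-0.022 -0.007 -0.021]
tool shift cm [1.000e-02 0.000e+00 1.324e+01]
```

>>> jog_arm([
  [[0,0,0],-6],
  [[0,0,0],-6],
  [[0,0,0],-6],
  [[0,0,0],-6],
  [[0,0,0],-6],
  [[0,0,0],-6],
  [[0,0,0],-6],
  [[0,0,0],0],
  [[0,0,0],0],
], fingers=1)

```text
time_s: 15.85
eef_pos: [0.556, -0.0819, 0.4354]
eef_rot: [0.819, 0.574, -0.001, -0.001]
ft_force: [-0.4, 0.7, 0.5]
finger_gap: 1.004
finger_force: 0.0
```

>>> jog_arm([
  [[0,0,1.5],0],
  [[0,0,2],0],
  [[0,0,2],0],
  [[0,0,2],0],
  [[0,0,2],0],
  [[0,0,1.5],0],
  [[0,0,1],0],
  [[0,0,0.7],0],
  [[0,0,0.5],0],
  [[0,0,0],0],
  [[0,0,0],0],
])

```text
time_s: 16.77
eef_pos: [0.5565, -0.082, 0.3051]
eef_rot: [0.818, 0.575, 0.0, 0.0]
ft_force: [-0.1, -0.2, -0.6]
finger_gap: 1.0
finger_force: 0.0
```

```bash
python3 - <<'E'
from notch import *
to_tool([.5562,-.0819,.304])
im,d,cm=snap('wrist'); print(notch(im,cm,105,145))
E
```

```text
t 16.77 p [ 0.5565 -0.082   0.3051] yaw x,y [70.16, -19.84] zax [ 0. -0. -1.] q6 0.2 gap 1.0 ff 0.0 F [-0.1 -0.2 -0.6] T [0.022 0.008 0.004]
tool shift cm [-0.   -0.03  0.11]
(125.76, 71, 160)
```

Notch tracking works (125.8° here). Grip, add about 3.5° in two steps, and watch the notch.

>>> jog_arm([
  [[0,0,0],0],
  [[0,0,0],0],
  [[0,0,0],0],
  [[0,0,0],0],
  [[0,0,0],0],
  [[0,0,0],0],
  [[0,0,0],0],
  [[0,0,0],0],
], fingers=0.4, grip_force=115)

```text
time_s: 17.48
eef_pos: [0.5561, -0.0819, 0.3067]
eef_rot: [0.818, 0.575, 0.0, 0.0]
ft_force: [-7.4, 1.5, 18.7]
finger_gap: 0.698
finger_force: 119.1
```

```bash
cat > chk.py <<'E'
from notch import *
st(); im,d,cm=snap('wrist'); print(notch(im,cm,105,138))
E
python3 chk.py
```

```text
t 17.48 p [ 0.5561 -0.0819  0.3067] yaw x,y [70.18, -19.82] zax [ 0.  0. -1.] q6 0.2 gap 0.698 ff 119.1 F [-7.4  1.5 18.7] T [0.336 1.398 0.022]
(125.72, 68, 154)
```

>>> jog_arm([
  [[0,0,0],1],
  [[0,0,0],1],
  [[0,0,0],0],
  [[0,0,0],0],
  [[0,0,0],0],
])

```text
time_s: 17.95
eef_pos: [0.5562, -0.0819, 0.3067]
eef_rot: [0.828, 0.561, 0.0, 0.0]
ft_force: [-7.7, 1.7, 17.4]
finger_gap: 0.697
finger_force: 119.5
```

```bash
python3 chk.py
```

```text
t 17.95 p [ 0.5562 -0.0819  0.3067] yaw x,y [68.22, -21.78] zax [ 0.001 -0.    -1.   ] q6 0.23 gap 0.697 ff 119.5 F [-7.7  1.7 17.4] T [0.232 1.16  0.341]
(123.84, 67, 153)
```

Odd: the ring follows at only 0.34 N m. It may have sprung back on release, so I'll check the notch in the picture taken while it was gripped (w3).

```bash
python3 - <<'E'
from notch import *
z=np.load('w4.npz'); T=z['T'].copy(); Ti=np.linalg.inv(T)
# w4 model -> w3: same yaw, tool z .4371(mean) -> .3087 
for dz in (-.1277,-.129):
    Tj=Ti.copy(); Tj[2,3]+=dz; cm=dict(intrinsics=z['K'],world_to_cam=np.linalg.inv(Tj))
    im=cv2.imread('pics/w3.png')[:,:,::-1].copy()
    print(notch(im,cm,100,145),notch(im,cm,80,160,rr=(.024,.0275)))
    K=z['K'];p=np.linalg.inv(Tj)@[.5562+.029*np.cos(np.radians(123)),-.0818+.029*np.sin(np.radians(123)),.146,1]; print('px',K[0,0]*p[0]/p[2]+K[0,2],K[1,1]*p[1]/p[2]+K[1,2])
st()
E
```

```text
(121.75, 54, 133) (156.22, 34, 116)
px 223.97479593370724 276.90955768457786
(120.14, 51, 127) (156.31, 53, 119)
px 223.52721969623767 278.26588120522
t 18.0 p [ 0.5562 -0.0819  0.3067] yaw x,y [68.22, -21.78] zax [ 0.001 -0.    -1.   ] q6 0.23 gap 0.692 ff 119.5 F [-7.2  1.5 18.1] T [0.245 1.116 0.208]
```

While gripped, the notch stood at about 121°, which is exactly the tool's 51° of turn. So there was no slip: the ring sprang back about 4.7° on release, and the clamp keeps its maximum travel, about 11–12° past the bite. That is on target, so I stop driving, release and clear.

>>> jog_arm([
  [[0,0,0],0],
  [[0,0,0],0],
  [[0,0,0],0],
  [[0,0,0],0],
  [[0,0,-1.5],0],
  [[0,0,-2],0],
  [[0,0,-2.5],0],
  [[0,0,-2.5],0],
  [[0,0,-2.5],0],
  [[0,0,-2],0],
  [[0,0,0],0],
  [[0,0,0],0],
], fingers=1)

```text
time_s: 19.0
eef_pos: [0.5565, -0.082, 0.4357]
eef_rot: [0.828, 0.561, 0.001, 0.001]
ft_force: [-0.3, 0.6, -0.9]
finger_gap: 1.001
finger_force: 0.0
```

```bash
python3 - <<'E'
from meas import *; from notch import notch
st(); r=snap('wrist','w5.png'); meas(*r); print(notch(r[0],r[2],105,145))
E
```

```text
t 19.0 p [ 0.5565 -0.082   0.4357] yaw x,y [68.18, -21.82] zax [ 0.002 -0.    -1.   ] q6 0.23 gap 1.001 ff 0.0 F [-0.3  0.6 -0.9] T [-0.025  0.009 -0.034]
bar [555.7 -81.7] [36.1 12.5] 12.75 z 0.1742
bar PCA deg -166.42
ring c [556.  -81.7] 32.8
mark deg -166.71 peak 247.0 med 116.0
pointer deg -163.12 peak 184.0 med 78.0
(125.23, 79, 175)
```

The pointer is still at the mark (-166.4° against -166.7° to -167°). The ring rests about 10° past where the torque first rose, and the robot is clear. Handing in.

```bash
python3 -c "
from rig import sign_off
print(sign_off())"
```

```text
the job is handed in; nothing more can be done
None
```

I handed the job in at about 19 s with the pointer within about 1° of the long mark and the gripper clear. The lock ring is tight, by my estimate 10–12° past its bite. That comes from torque readings and ring-angle measurements, since the clamp itself cannot be seen, and the hand-in returned no verdict.

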